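# Check the dust extractor's filter against the light

## Task

Check the filter of the bench dust extractor: lift its cover flap by the handle and swing it right back so that it stays open, then draw the filter plate straight up out of the bay by its blue tab. Carry it to the lit inspection panel and hold it upright about 6 cm in front of the light, parallel to it and centred, so that the whole mesh is seen against the lit face; do not touch the panel, leave the things on the bench where they lie, and finish while still holding the filter there, steady, with the flap left open.

Things in the scene. Friction and masses are not known exactly. Their poses are not given: they have to be found in the camera images.
- dust_extractor: Bench dust extractor, fixed: light grey box 128 mm wide (y), rim 124 mm up. Origin on the worktop below the middle of the filter slot; own x runs from the front (slatted grille) to the back, z up. Front face x = -48 mm, back +134. In front is the filter bay, behind x = 47 mm the flat fan housing (dial on top to 136 mm up).
- filter_slot (a point): Middle of the filter bay's floor, 18 mm up; axes as the extractor's. The bay is open at the top when the flap is up; inside it reaches from x = -41 to +43 mm and y = -53 to +53 mm. Two upright grooves 11 mm wide in its side walls, open at the top (74 mm above this floor), guide the side edges of the filter plate.
- flap (a joint): Hinge of the dark grey cover flap over the bay, rad: 0 shut (start), grows as the front edge is lifted and swung back; stop at 1.95. Loose hinge: below about 1.5 the flap falls shut by its own weight (under 1 N at the handle), beyond about 1.65 it falls back on its stop and stays. Flap 96 mm long, 124 mm wide, 5 mm thick, 0.14 kg.
- flap_hinge (a point): Middle of the flap's hinge axis, 48 mm behind the extractor's origin, 129 mm up; axes as the extractor's, the hinge axis is y.
- flap_handle (a point): Middle of the round grip bar of the steel D-handle on the flap's front edge; moves with the flap. Bar 9 mm thick, straight for 48 mm along the hinge's y, 138 mm from the hinge axis in the plane of the flap, its axis 40 mm off the flap's front edge and 42 mm ahead of the extractor's front; only air below it. It turns freely between gripping fingers.
- filter_plate: Loose dust filter: upright wire mesh in a black frame, 102 mm wide (y), 78 high (z), 8 thick (x), with a blue pull tab standing on the middle of its top edge, 36 mm wide, 8 thick, its top 103 mm above the underside. About 0.09 kg. Origin mid-underside. Starts in the grooves on the bay's floor under the shut flap, 1 to 1.5 mm of play; comes straight up.
- filter_tab (a point): Grip point of the filter plate: middle of the blue tab, 92 mm above the plate's underside, 11 mm below the tab's top. Axes as the plate's. Grip the tab across its 8 mm thickness (x).
- filter_mesh (a point): Centre of the filter's mesh, 39 mm above the plate's underside; axes as the plate's. The mesh is 84 x 60 mm.
- light_panel: Upright LED inspection panel, fixed: light grey housing 176 mm wide (y), 16 thick (x), from 50 to 196 mm up, on a grey foot 70 x 120 x 8 mm that reaches 20 mm ahead of the face. Origin on the worktop below the middle of the lit face; x points into the panel, from front to back.
- panel_face (a point): Centre of the white lit face (154 mm wide, 124 high), 123 mm above the worktop. x points into the panel, so what is in front of it has negative x; y along its width, z up.
- case_key: Bystander: case-back key lying on the bench: steel head on a brown wooden handle, 31 x 132 x 33 mm. Origin at the centre of its underside.
- parts_tin_0: Bystander: round aluminium parts tin with glazed lid, 47 mm across, 14 mm high. Origin at the centre of its underside.
- tweezers_0: Bystander: steel tweezers lying on their side, 11 x 120 x 10 mm. Origin at the centre of its underside.
- screwdriver_0: Bystander: small steel screwdriver, 12 x 100 x 14 mm. Origin at the centre of its underside.
- dust_bell: Bystander: glass dust bell with knob, 80 mm across, 60 mm high. Origin at the centre of its underside.
- blower: Bystander: red rubber dust blower standing upright, 53 mm across, 116 mm high. Origin at the centre of its underside.
- loupe: Bystander: black eyeglass loupe, 38 mm across, 33 mm high. Origin at the centre of its underside.

How it is judged:
By the outcome, as a careful person would: the job done as asked, in the order asked, and still so for the second after the job is handed in, while the arm keeps its last pose, push and grip.
It also fails if it takes over 45 s, if anything falls off the work surface, if the arm or the gripper's body presses on something with over 40 N, if the wrist force passes 120 N, or if a joint passes its speed limit or range.

## Robot

A 7-joint arm with a two-finger parallel gripper is mounted at the origin on a cart in front of the work surface, level with it; the furniture and walls round the work are solid. World frame = base frame: x ahead of the robot, y to its left, z up, the work surface at z = 0. Lengths are in m, angles in rad, forces in N, time in s.
With the tool pointing down it reaches from about 0.4 to 0.85 m from the base axis. Payload 6.9 kg.
Tool frame: the origin (TCP) lies midway between the tips of the shut fingers; the grasp point (between the pads) lies 19 mm behind it; z points along the fingers, x is the direction in which the jaws open and shut, and the axes are right-handed (so a half turn about z gives the same grasp; the last joint's range is limited). The gripper opens to 85 mm and grips with 20 to 120 N. Pads are 22 mm wide; open, the fingers measure 114 mm over their backs; the gripper's body (76 mm by 85 mm) begins 54 mm behind the grasp point. The pads swing forward as they close: fully open they stand 13 mm farther back than shut.
Start: joints at [1.363, 0.507, -0.238, 1.5, 0.126, 1.149, -0.155], TCP at [0.192, -0.595, 0.231] pointing down, gripper open.
Joint ranges: [-3.08, 3.08], [-0.24, 2.05], [-1.43, 1.35], [0, 2.5], [-1.52, 4.66], [0.17, 1.96], [-2.89, 2.89]. Speed limits (rad/s): [2.39, 2.39, 3.14, 3.14, 3.14, 3.14, 3.14].

## Interface

Orientations are given as a rotation vector (axis times angle).
In Python, from cell import observe, camera, close_job, search_frame gives the robot as it stands.
- The arm moves only by the shell command python3 -m crank 'ROWS' [FORCE]. ROWS is JSON, one flat list of numbers, 7 for each row, row after row: the shift along the tool's x, y, z in mm, then the turn, a rotation vector about the tool's x, y, z in degrees, then the finger opening in mm, from 0 to 85.4. A call has 1 to 8 rows; each row shifts and turns the commanded pose from where the row before left it, along the tool's axes as they then stand; what a row does not reach is not made up. A row lasts 1/10 s, in which the tool goes at most 50 mm and 8.59 degrees, less where a joint would pass 70% of its speed; a pose out of reach is approached as far as the arm can. A call is refused whole if a number of a shift passes 50 or a number of a turn 8.59, either way. A call with a gripper value outside its range is refused whole. The fingers move at their own pace and stop on an object; FORCE is the grip in N (left out, the last holds). Time passes only in rows, so rows that do not move let the fingers close. It gives the time, the measured TCP pose, the force and the opening at its end, in the units of the state.
- observe(): the state, without advancing time (a new reading comes with each control period).
- camera(name): name is "scene" or "top" or "wrist"; returns a dict with "image" (400x640x3 uint8, red, green, blue), "fx", "fy", "cx", "cy" (pixels), "extrinsics" (4x4, takes a point from world to camera coordinates). Camera axes: x right, y down, z forward; pixel columns grow to the right and rows downward; lengths in m; the calibration is good to about 2 mm. A picture is of the moment at which its call begins. There is no depth.
- close_job(): hands the job in, once; it reports no verdict.
Trained networks look in a picture, given as the dict that the camera call returned (one of the last four; its "shot" number tells which), for a name from the list of things; names that differ only in an ending like _2 or _b are one class to them, and where a whole thing is asked for, a point or a joint stands for the part that bears it (a point fixed in the world has none). Each returns a list of dicts, best first, with "confidence" (0 to 1); they miss things now and then, are a little off and sometimes report something else, mostly with a low value. They report only what shows in the picture. A call takes as long as a camera call.
- search_frame(picture, name): "box" ([left, top, right, bottom] in pixels, round what is visible of it).
The state is a dict: "time_s": time; "joint_pos": joint angles; "joint_vel": joint speeds; "joint_efforts": joint torques, N m; "ee_pos": TCP position; "tool_rot": TCP orientation; "wrist_force": force on the tool from outside, world axes, zero at the start; "torque": the same for the moment, N m; "opening": finger opening in m.
Only numpy, scipy, OpenCV 4.12 (cv2) and the standard library are available. Lean on these libraries where they do the work, as an engineer would, in place of code of your own. Each camera call takes 0.05 s, during which the arm holds its last target.

## Working session

There is one attempt and no reset: what is moved stays moved. The work goes in short steps, Python scripts to look and compute and a shell command to move; the robot and the scene stay as the last step left them, time stands still between calls to the robot, and variables do not carry over. Pictures are saved under pics/ and viewed, and the job is handed in when it is done.

```bash
ls; mkdir -p pics; python3 - <<'E'
from cell import observe, camera, search_frame
import cv2
s=observe(); print(s)
for n in ["scene","top","wrist"]:
    c=camera(n); cv2.imwrite(f"pics/{n}0.png",c["image"][:,:,::-1]); print(n,c["fx"],c["fy"],c["cx"],c["cy"],c["extrinsics"].round(4).tolist() if hasattr(c["extrinsics"],'round') else c["extrinsics"])
    for o in ["dust_extractor","flap_handle","light_panel","blower","dust_bell","filter_plate"]:
        r=search_frame(c,o); print(o,[(x["confidence"],x["box"]) for x in r[:2]])
print(observe()["time_s"])
E
```

```text
pics
{'time_s': 0.0, 'joint_pos': array([ 1.36347846,  0.50833654, -0.23753119,  1.50113791,  0.12570043,
        1.14889601, -0.15482975]), 'joint_vel': array([-3.83216463e-04,  1.30294813e-03, -1.80743410e-05,  1.54207436e-04,
       -1.19273831e-03,  8.43713955e-04, -2.96942324e-04]), 'joint_efforts': array([-1.01411642e-04, -6.20597005e+01, -2.18631975e+00, -2.49657279e+01,
        1.28839866e-02,  1.20608139e-02, -1.27262101e-05]), 'ee_pos': array([ 0.19211186, -0.59421184,  0.23042895]), 'tool_rot': array([-2.53952636e+00,  1.84768936e+00,  2.29855146e-03]), 'wrist_force': array([-0.87947631,  0.02654366, -0.05368502]), 'torque': array([-0.04468732, -0.01146688,  0.03838985]), 'opening': 0.08563931974011059}
scene 498.6205466439817 498.6205466439817 316.72563289533633 200.49885414778018 [[-0.9999, 0.0084, -0.0122, 0.5175], [0.0148, 0.5195, -0.8543, 0.0065], [-0.0008, -0.8544, -0.5196, 1.8168], [0.0, 0.0, 0.0, 1.0]]
dust_extractor [(0.8, [279.7, 159.9, 343.7, 206.1])]
flap_handle [(0.85, [305.6, 160.4, 344.7, 177.6])]
light_panel [(0.59, [310.8, 117.9, 352.0, 169.2])]
blower [(0
[... 217 characters left out ...]
[0.0164, -0.9946, 0.1026, 0.1025], [-0.9886, -0.0315, -0.1472, 0.497], [0.1496, -0.099, -0.9838, 1.6298], [0.0, 0.0, 0.0, 1.0]]
dust_extractor [(0.59, [339.7, 160.2, 382.7, 223.7])]
flap_handle [(0.61, [348.1, 188.7, 379.1, 223.9])]
light_panel [(0.72, [410.0, 187.2, 450.8, 235.2])]
blower [(0.43, [188.1, 212.8, 204.0, 229.2])]
dust_bell [(0.58, [282.2, 169.8, 303.5, 182.1])]
filter_plate []
wrist 321.62050439758076 321.62050439758076 317.95502643470036 202.46773937031887 [[0.3083, -0.9513, 0.0001, -0.6249], [-0.9072, -0.294, 0.3008, -0.0391], [-0.2861, -0.0929, -0.9537, 0.3804], [0.0, 0.0, 0.0, 1.0]]
dust_extractor []
flap_handle []
light_panel []
blower []
dust_bell []
filter_plate []
1.05
```

```bash
python3 - <<'E'
import cv2
a=cv2.imread("pics/scene0.png"); b=cv2.imread("pics/top0.png")
cv2.imwrite("pics/scene0c.png",cv2.resize(a[100:340,220:420],None,fx=2.5*1.0,fy=2.5,interpolation=cv2.INTER_CUBIC))
cv2.imwrite("pics/scene0d.png",cv2.resize(a[100:220,260:400],None,fx=5,fy=5,interpolation=cv2.INTER_CUBIC))
cv2.imwrite("pics/top0d.png",cv2.resize(b[130:250,320:480],None,fx=5,fy=5,interpolation=cv2.INTER_CUBIC))
E
```

```text
(no output)
```

View pics/scene0.png

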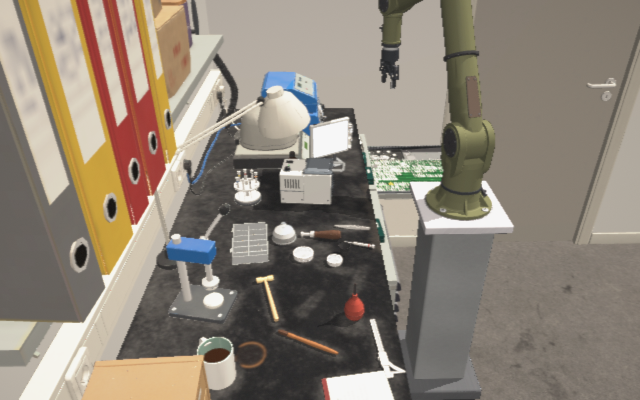

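View pics/top0.png

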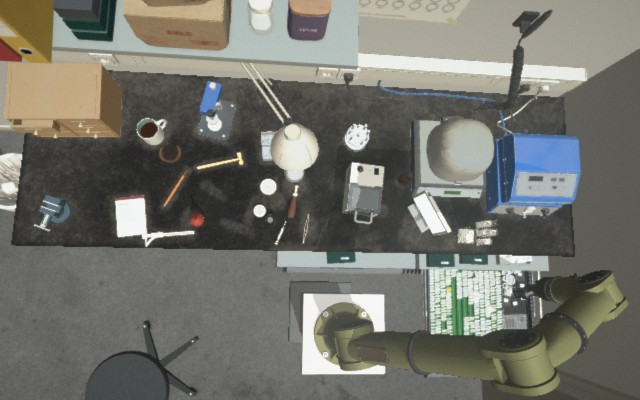

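View pics/scene0d.png

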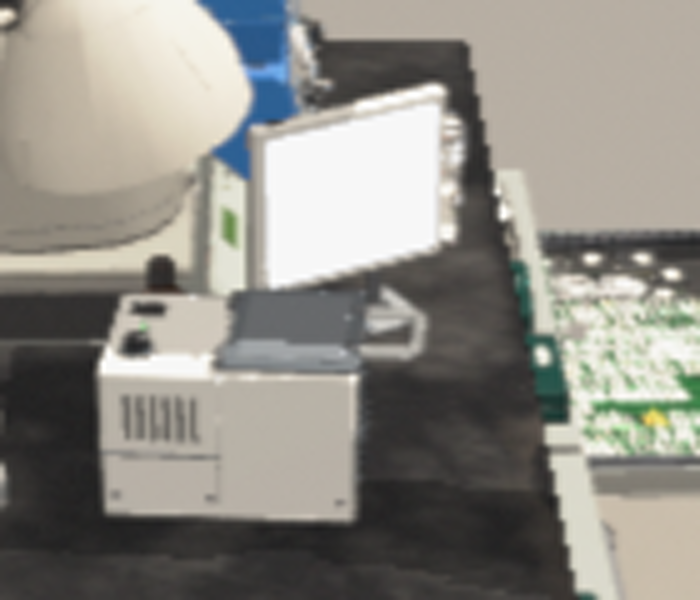

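View pics/top0d.png

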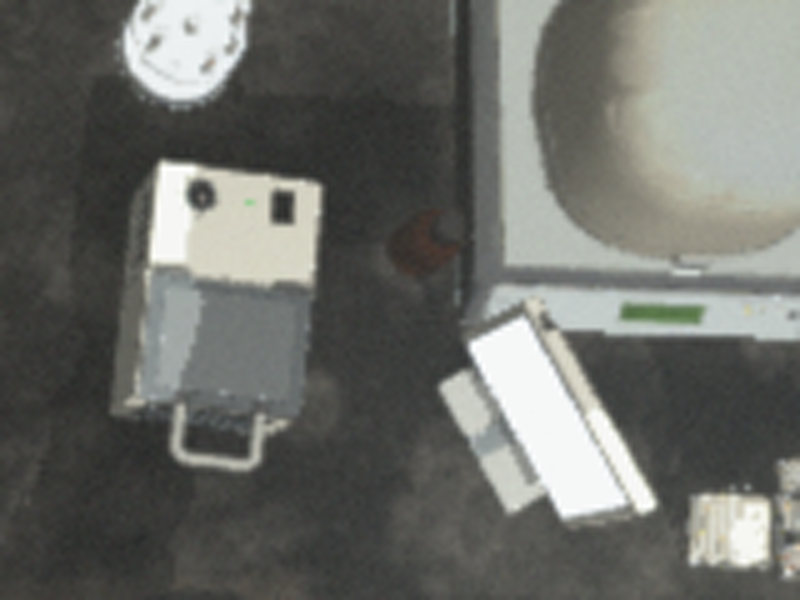

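```bash
cat > h.py <<'E'
import numpy as np
from scipy.optimize import least_squares
from scipy.spatial.transform import Rotation as R
SC=(498.6205466439817,316.72563289533633,200.49885414778018,np.array([[-0.9999, 0.0084, -0.0122, 0.5175], [0.0148, 0.5195, -0.8543, 0.0065], [-0.0008, -0.8544, -0.5196, 1.8168]]))
TP=(424.2445555947638,316.56181116875933,203.5425996227112,np.array([[0.0164, -0.9946, 0.1026, 0.1025], [-0.9886, -0.0315, -0.1472, 0.497], [0.1496, -0.099, -0.9838, 1.6298]]))
def proj(C,P):
    P=np.atleast_2d(P); q=P@C[3][:,:3].T+C[3][:,3]
    return np.c_[C[0]*q[:,0]/q[:,2]+C[1],C[0]*q[:,1]/q[:,2]+C[2]]
def W(p,L):
    c,s=np.cos(p[2]),np.sin(p[2]); L=np.atleast_2d(L)/1000
    return np.c_[p[0]+c*L[:,0]-s*L[:,1],p[1]+s*L[:,0]+c*L[:,1],L[:,2]]
def fit(obs,p0):
    f=lambda p:np.concatenate([(proj(C,W(p,l))-px).ravel() for C,l,px in obs])
    r=least_squares(f,p0,loss='soft_l1'); return r.x,r.fun.reshape(-1,2)
E
python3 - <<'E'
from h import *
s=lambda x,y:np.array([260+(x+.5)/5-.5,100+(y+.5)/5-.5]); t=lambda x,y:np.array([320+(x+.5)/5-.5,130+(y+.5)/5-.5])
ext=[(SC,[-48,64,124],s(357,375)),(SC,[-48,64,0],s(355,520)),(SC,[134,64,0],s(100,512)),(SC,[134,64,124],s(100,375)),(SC,[134,-64,124],s(122,297)),
(TP,[134,64,124],t(162,160)),(TP,[134,-64,124],t(323,183)),(TP,[-48,64,0],t(112,415)),(TP,[-90,0,129],t(215,465)),(TP,[134,64,0],t(140,205))]
p,e=fit(ext,[.6,-.1,0]); print(p,np.degrees(p[2])); print(e.round(2).tolist())
pan=[(SC,[0,77,185],s(262,137)),(SC,[0,-77,185],s(440,103)),(SC,[0,-77,61],s(440,238)),
(TP,[0,77,185],t(520,318)),(TP,[0,-77,185],t(630,505)),(TP,[0,77,61],t(468,345)),(TP,[0,-77,61],t(568,522))]
q,e=fit(pan,[.5,-.3,-1]); print(q,np.degrees(q[2])); print(e.round(2).tolist())
print("hinge",W(p,[48,0,129]),"handle",W(p,[-90,0,129]),"face",W(q,[0,0,123]),"mesh",W(q,[-60,0,123]))
# other orientation residual check
E
```

```text
[ 0.50717396 -0.05959149 -0.09588432] -5.493766947281734
[[0.18, 0.74], [0.49, 1.84], [1.8, 1.66], [0.08, -0.85], [0.82, -1.41], [0.1, -0.42], [0.88, -0.5], [-0.09, 0.06], [0.77, -1.01], [-1.13, -1.94]]
[ 0.45442203 -0.30440263 -1.05685891] -60.55355528401432
[[2.57, 1.24], [0.1, 0.13], [-0.5, 1.05], [0.96, 0.13], [-0.01, -0.16], [0.27, 0.1], [-0.34, -0.88]]
hinge [[ 0.55495348 -0.06418689  0.129     ]] handle [[ 0.41758737 -0.05097512  0.129     ]] face [[ 0.45442203 -0.30440263  0.123     ]] mesh [[ 0.42492544 -0.2521537   0.123     ]]
```

```bash
cat > plan.py <<'E'
import sys,numpy as np
from scipy.spatial.transform import Rotation as R
from cell import observe
def down(yaw): # tool z down, tool x at world yaw (rad)
    x=np.array([np.cos(yaw),np.sin(yaw),0]); z=np.array([0,0,-1.]); return R.from_matrix(np.c_[x,np.cross(z,x),z])
def rows(p,r,wps):
    # wps: (pos,Rot,n)
    for P,Q,n in wps:
        dv=(r.inv()*Q).as_rotvec()/n; d=(np.array(P)-p)/n
        for i in range(n):
            print(np.r_[r.inv().apply(d)*1000,np.degrees(dv)].round(1).tolist()); p=p+d; r=r*R.from_rotvec(dv)
        print('--',p.round(4))
def cur():
    s=observe(); return s["ee_pos"],R.from_rotvec(s["tool_rot"])
E
python3 - <<'E'
from plan import *
p,r=cur()
y=-0.0959
rows(p,r,[([.192,-.594,.34],r,3),([.30,-.32,.34],down(-.7),9),([.40,-.055,.30],down(y),9)])
E
```

```text
[-0.2, 0.0, -36.2, 0.0, 0.0, 0.0]
[-0.2, 0.0, -36.2, 0.0, 0.0, 0.0]
[-0.2, 0.0, -36.2, 0.0, 0.0, 0.0]
-- [ 0.192 -0.594  0.34 ]
[-25.3, -20.8, -0.0, 0.0, 0.0, -3.6]
[-23.9, -22.3, -0.0, 0.0, 0.0, -3.6]
[-22.5, -23.8, -0.0, 0.0, 0.0, -3.6]
[-21.0, -25.1, -0.0, 0.0, 0.0, -3.6]
[-19.4, -26.4, -0.0, 0.0, 0.0, -3.6]
[-17.7, -27.5, -0.0, 0.0, 0.0, -3.6]
[-16.0, -28.6, -0.0, 0.0, 0.0, -3.6]
[-14.2, -29.5, -0.0, 0.0, 0.0, -3.6]
[-12.3, -30.3, -0.0, 0.0, 0.0, -3.6]
-- [ 0.3  -0.32  0.34]
[-10.5, -29.7, 4.4, -0.0, -0.0, -3.8]
[-8.5, -30.3, 4.4, -0.0, -0.0, -3.8]
[-6.4, -30.8, 4.4, -0.0, -0.0, -3.8]
[-4.3, -31.2, 4.4, -0.0, -0.0, -3.8]
[-2.2, -31.4, 4.4, -0.0, -0.0, -3.8]
[-0.1, -31.5, 4.4, -0.0, -0.0, -3.8]
[2.0, -31.4, 4.4, -0.0, -0.0, -3.8]
[4.1, -31.2, 4.4, -0.0, -0.0, -3.8]
[6.2, -30.9, 4.4, -0.0, -0.0, -3.8]
-- [ 0.4   -0.055  0.3  ]
```

```bash
python3 -m crank '[0,0,-36,0,0,0,85, 0,0,-36,0,0,0,85, 0,0,-36,0,0,0,85, -25,-21,0,0,0,-3.6,85, -24,-22,0,0,0,-3.6,85, -22,-24,0,0,0,-3.6,85, -21,-25,0,0,0,-3.6,85, -19,-26,0,0,0,-3.6,85]'
python3 -m crank '[-18,-28,0,0,0,-3.6,85, -16,-29,0,0,0,-3.6,85, -14,-30,0,0,0,-3.6,85, -12,-30,0,0,0,-3.6,85, -10,-30,4,0,0,-3.8,70, -8,-30,4,0,0,-3.8,60, -6,-31,4,0,0,-3.8,50, -4,-31,4,0,0,-3.8,50]'
python3 -m crank '[-2,-31,4,0,0,-3.8,50, 0,-31,4,0,0,-3.8,50, 2,-31,4,0,0,-3.8,50, 4,-31,4,0,0,-3.8,50, 6,-31,4,0,0,-3.8,50, 0,0,0,0,0,0,50, 0,0,0,0,0,0,50]'
python3 - <<'E'
from plan import *
from cell import camera,search_frame
import cv2
p,r=cur(); print(p,r.as_matrix()[:,0]); 
c=camera("wrist"); cv2.imwrite("pics/w1.png",c["image"][:,:,::-1]); print(search_frame(c,"flap_handle")); np.save("w1.npy",np.r_[c["fx"],c["cx"],c["cy"],c["extrinsics"].ravel()])
E
```

```text
time_s: 1.85
ee_pos: [0.2527, -0.4422, 0.3394]
tool_rot: [2.8, -1.424, 0.0]
wrist_force: [0.3, -1.1, -0.1]
opening: 0.0847
time_s: 2.65
ee_pos: [0.3461, -0.2025, 0.3234]
tool_rot: [3.07, -0.662, 0.001]
wrist_force: [0.1, -0.6, -0.8]
opening: 0.05
time_s: 3.35
ee_pos: [0.4006, -0.0574, 0.3033]
tool_rot: [3.138, -0.148, -0.0]
wrist_force: [0.0, -0.6, -0.1]
opening: 0.0502
[ 0.40055675 -0.05744793  0.30334063] [ 9.95557523e-01 -9.41552737e-02 -4.30647747e-05]
[{'box': [328.3, 101.7, 481.8, 228.3], 'confidence': 0.64}]
```

View pics/w1.png

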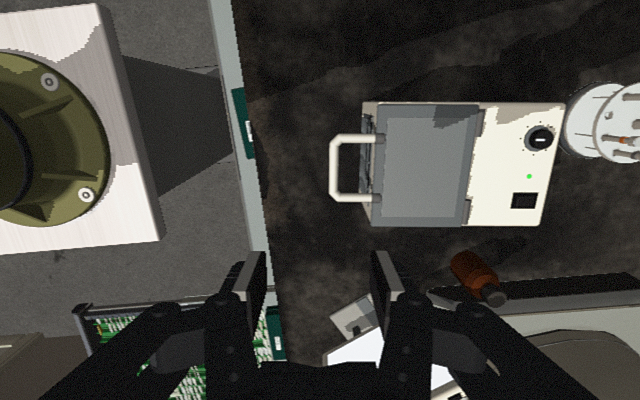

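```bash
python3 - <<'E'
import cv2
a=cv2.imread("pics/w1.png")
cv2.imwrite("pics/w1c.png",cv2.resize(a[90:240,320:580],None,fx=3,fy=3,interpolation=cv2.INTER_CUBIC))
E
```

```text
(no output)
```

View pics/w1c.png

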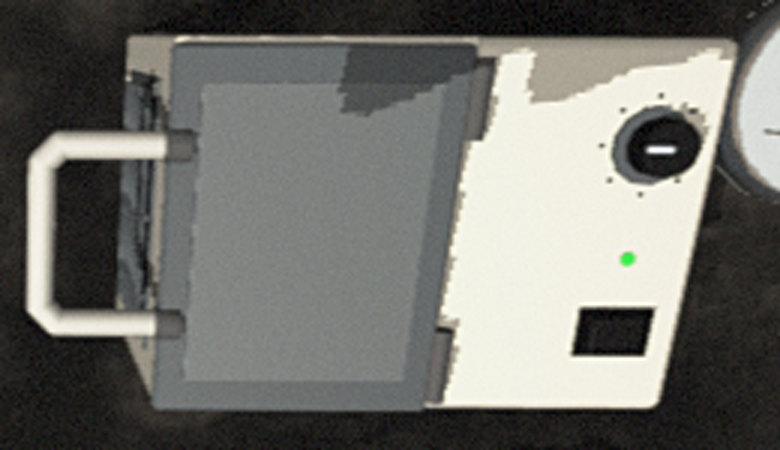

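```bash
python3 - <<'E'
from h import *
a=np.load("w1.npy"); C=(a[0],a[1],a[2],a[3:].reshape(4,4)[:3])
w=lambda x,y:np.array([320+(x+.5)/3-.5,90+(y+.5)/3-.5])
obs=[(C,[-48,62,131.5],w(172,42)),(C,[-48,-62,131.5],w(155,409)),(C,[134,-64,124],w(660,408)),(C,[134,64,124],w(738,40)),(C,[-90,0,129],w(41,235))]
p,e=fit(obs,[.507,-.06,-.096]); print(p,np.degrees(p[2]),e.round(2).tolist())
print(C[3])
print("handle",W(p,[-90,0,129]),"hinge",W(p,[48,0,129]))
E
```

```text
[ 0.50594537 -0.05431773 -0.09441022] -5.409306950926251 [[0.89, -0.08], [-0.14, 0.8], [-0.72, 0.36], [1.06, -1.52], [-1.32, 0.26]]
[[ 9.95615519e-01 -9.35395533e-02  2.99328312e-04 -4.04756416e-01]
 [-8.92818486e-02 -9.49333160e-01  3.01322589e-01 -7.94856430e-02]
 [-2.79014181e-02 -3.00028170e-01 -9.53522212e-01  4.43140285e-01]]
handle [[ 0.41634617 -0.04583343  0.129     ]] hinge [[ 0.55373161 -0.0588427   0.129     ]]
```

```bash
python3 - <<'E'
from plan import *
p,r=cur()
rows(p,r,[([.4165,-.0475,.16],down(-.095),5),([.4165,-.0475,.11],down(-.095),3)])
E
```

```text
[3.0, -2.6, 28.7, 0.0, 0.0, -0.0]
[3.0, -2.5, 28.7, 0.0, 0.0, -0.0]
[3.0, -2.5, 28.7, 0.0, 0.0, -0.0]
[3.0, -2.5, 28.7, 0.0, 0.0, -0.0]
[3.0, -2.5, 28.7, 0.0, 0.0, -0.0]
-- [ 0.4165 -0.0475  0.16  ]
[0.0, -0.0, 16.7, 0.0, -0.0, 0.0]
[0.0, -0.0, 16.7, 0.0, -0.0, 0.0]
[0.0, -0.0, 16.7, 0.0, -0.0, 0.0]
-- [ 0.4165 -0.0475  0.11  ]
```

```bash
python3 -m crank '[3,-2.5,29,0,0,0,36, 3,-2.5,29,0,0,0,36, 3,-2.5,29,0,0,0,36, 3,-2.5,29,0,0,0,36, 3,-2.5,28,0,0,0,36, 0,0,0,0,0,0,36, 0,0,0,0,0,0,36]'
python3 - <<'E'
from plan import *
from cell import camera,search_frame
import cv2
p,r=cur(); print(p,r.as_matrix()[:,0]); 
c=camera("wrist"); cv2.imwrite("pics/w2.png",c["image"][:,:,::-1])
E
```

```text
time_s: 4.15
ee_pos: [0.4165, -0.0474, 0.1596]
tool_rot: [-3.138, 0.152, 0.002]
wrist_force: [1.3, -0.0, 0.3]
opening: 0.0362
[ 0.41651585 -0.04735086  0.15963917] [ 0.99533588 -0.0964643  -0.00105901]
```

View pics/w2.png

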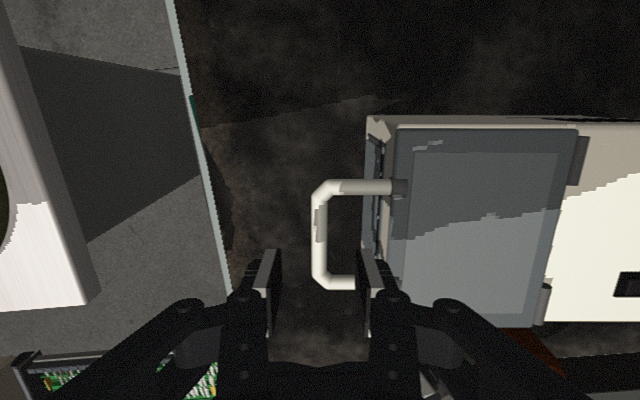

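```bash
python3 - <<'E'
from plan import *
from cell import camera
from h import proj,W,fit
c=camera("wrist"); C=(c["fx"],c["cx"],c["cy"],np.array(c["extrinsics"])[:3])
p,r=cur()
print(proj(C,[[.4165,-.0474,.129],p,p+[0,0,.019]]))
for y in (-24,0,24): print(proj(C,W([.506,-.056,-.095],[-90,y,129])))
for y in (-24,0,24): print(proj(C,W([.506,-.052,-.095],[-90,y,129])))
print(c["extrinsics"])
E
```

```text
[[316.09240513 238.75500425]
 [317.49517243 264.34307554]
 [317.48439726 285.26963463]]
[[316.05966399 274.87749001]]
[[315.94401677 238.86660715]]
[[315.81921165 200.00408663]]
[[315.41807392 269.08763506]]
[[315.27709999 232.62578032]]
[[315.12488875 193.2574786 ]]
[[ 0.99538831 -0.09592116  0.00111378 -0.42036894]
 [-0.09179843 -0.94910785  0.30127618 -0.02420062]
 [-0.02784166 -0.29998903 -0.95353627  0.31021141]
 [ 0.          0.          0.          1.        ]]
```

```bash
python3 -m crank '[1,-1,16,0,0,0,36, 1,-1,17,0,0,0,36, 0,0,16,0,0,0,36, 0,0,0,0,0,0,12, 0,0,0,0,0,0,4, 0,0,0,0,0,0,4, 0,0,0,0,0,0,4]' 30
python3 - <<'E'
from plan import *
from cell import camera,search_frame
import cv2
p,r=cur(); print(p,r.as_matrix()[:,0]); 
c=camera("wrist"); cv2.imwrite("pics/w3.png",c["image"][:,:,::-1])
E
```

```text
time_s: 4.95
ee_pos: [0.4172, -0.0451, 0.1112]
tool_rot: [3.137, -0.151, -0.004]
wrist_force: [-5.3, 1.3, -0.2]
opening: 0.0073
[ 0.41722717 -0.04514141  0.11116333] [ 0.99538839 -0.0958997  -0.0022814 ]
```

View pics/w3.png

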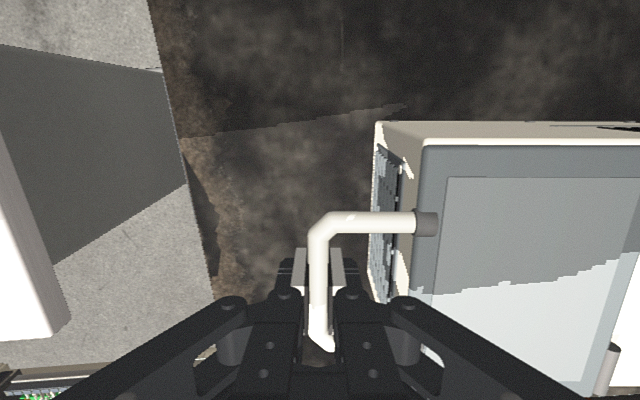

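```bash
python3 - <<'E'
import numpy as np
t=np.linspace(0,1.9,20); x=-138*np.cos(t); z=138*np.sin(t)
for i in range(19): print(round(t[i+1],2), round(x[i+1]-x[i],1), round(-(z[i+1]-z[i]),1))
E
```

```text
0.1 0.7 -13.8
0.2 2.1 -13.6
0.3 3.4 -13.4
0.4 4.7 -13.0
0.5 6.0 -12.4
0.6 7.2 -11.8
0.7 8.3 -11.0
0.8 9.4 -10.1
0.9 10.4 -9.1
1.0 11.2 -8.0
1.1 12.0 -6.9
1.2 12.6 -5.6
1.3 13.1 -4.3
1.4 13.5 -3.0
1.5 13.7 -1.7
1.6 13.8 -0.3
1.7 13.8 1.1
1.8 13.6 2.5
1.9 13.3 3.8
```

```bash
python3 -m crank '[-0.3,0,-7,0,0,0,4, 0,0,-7,0,0,0,4, 2,0,-13.5,0,0,0,4, 3.5,0,-13.5,0,0,0,4, 4.7,0,-13,0,0,0,4, 6,0,-12.4,0,0,0,4]'
python3 - <<'E'
from plan import *
from cell import camera,search_frame
import cv2
p,r=cur(); print(p,r.as_matrix()[:,0],observe()["wrist_force"]); 
c=camera("wrist"); cv2.imwrite("pics/w4.png",c["image"][:,:,::-1])
E
```

```text
time_s: 5.6
ee_pos: [0.4334, -0.0467, 0.1781]
tool_rot: [3.137, -0.15, -0.003]
wrist_force: [-4.2, -1.6, -0.4]
opening: 0.008
[ 0.43340291 -0.04667535  0.17812869] [ 0.99540905 -0.09569288 -0.00192369] [-4.20705487 -1.58110369 -0.42067579]
```

View pics/w4.png

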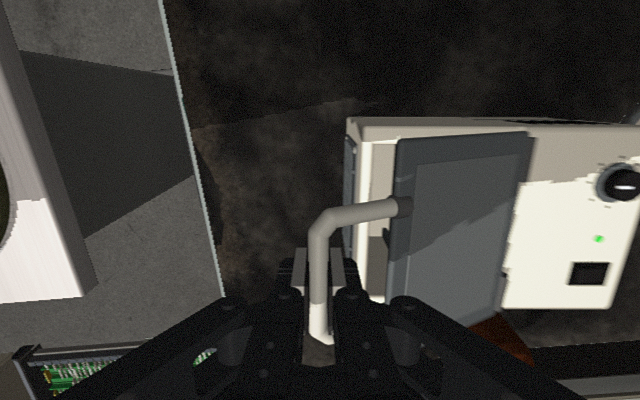

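The flap is rising with the handle held in the fingers (bar at column 320). I carry on along the arc.

```bash
python3 -m crank '[7.2,0,-11.8,0,0,0,4, 8.3,0,-11,0,0,0,4, 9.4,0,-10,0,0,0,4, 10.4,0,-9,0,0,0,4, 11.2,0,-8,0,0,0,4, 12,0,-7,0,0,0,4, 12.6,0,-5.6,0,0,0,4]'
python3 -m crank '[13,0,-4.3,0,0,0,4, 13.5,0,-3,0,0,0,4, 13.7,0,-1.7,0,0,0,4, 13.8,0,-0.3,0,0,0,4]'
python3 -m crank '[13.8,0,1,0,0,0,4, 13.6,0,2.5,0,0,0,4, 9,0,2.5,0,0,0,4]'
python3 - <<'E'
from plan import *
from cell import camera,search_frame
import cv2
p,r=cur(); print(p,r.as_matrix()[:,0],observe()["wrist_force"]); 
c=camera("scene"); cv2.imwrite("pics/s5.png",cv2.resize(c["image"][60:220,240:440,::-1],None,fx=3.5,fy=3.5))
E
```

```text
time_s: 6.35
ee_pos: [0.5056, -0.0538, 0.2422]
tool_rot: [3.136, -0.151, 0.003]
wrist_force: [-5.4, -1.5, 9.2]
opening: 0.0077
time_s: 6.75
ee_pos: [0.5605, -0.0591, 0.251]
tool_rot: [3.137, -0.151, 0.006]
wrist_force: [-1.1, -0.9, 1.3]
opening: 0.0075
time_s: 7.05
ee_pos: [0.5974, -0.0626, 0.2446]
tool_rot: [3.138, -0.152, 0.007]
wrist_force: [0.8, -2.4, 6.0]
opening: 0.0079
[ 0.59740139 -0.0626417   0.24458073] [ 0.9953242  -0.0964939   0.00432028] [ 0.80412416 -2.42712611  6.0035046 ]
```

View pics/s5.png

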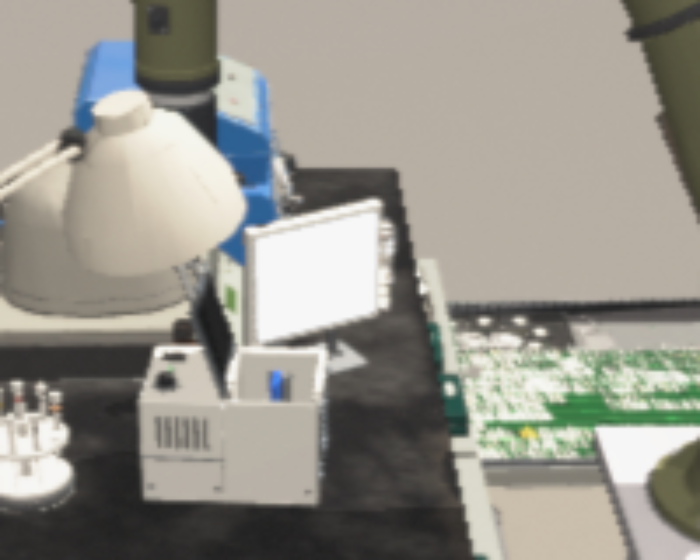

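```bash
python3 -m crank '[5,0,2,0,0,0,4, 0,0,0,0,0,0,20, 0,0,0,0,0,0,44, 0,0,0,0,0,0,44, 0,0,-10,0,0,0,44, 0,0,-25,0,0,0,44, 0,0,-30,0,0,0,44, 0,0,-20,0,0,0,44]'
python3 - <<'E'
from plan import *
from cell import camera,search_frame
import cv2
p,r=cur(); print(p,r.as_matrix()[:,0],observe()["wrist_force"]); 
c=camera("wrist"); cv2.imwrite("pics/w6.png",c["image"][:,:,::-1])
c=camera("scene"); cv2.imwrite("pics/s6.png",cv2.resize(c["image"][60:220,240:440,::-1],None,fx=3.5,fy=3.5))
c=camera("top"); cv2.imwrite("pics/t6.png",cv2.resize(c["image"][130:250,320:480,::-1],None,fx=5,fy=5))
E
```

```text
time_s: 7.9
ee_pos: [0.6007, -0.0619, 0.3283]
tool_rot: [-3.138, 0.149, -0.004]
wrist_force: [0.9, 0.2, 0.5]
opening: 0.0444
[ 0.60066521 -0.06187302  0.32826235] [ 0.99547531 -0.09499393  0.00224781] [0.85936775 0.2170472  0.46326517]
```

View pics/w6.png

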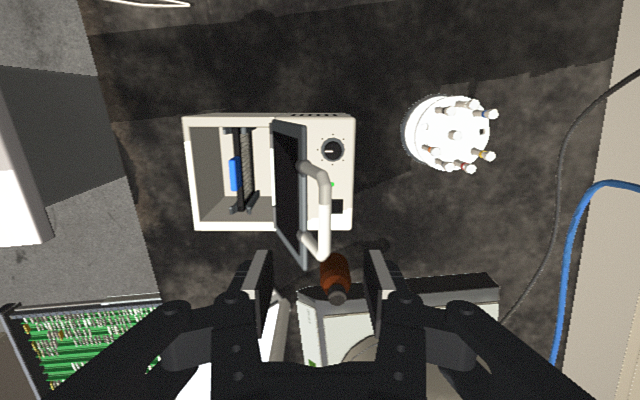

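View pics/s6.png

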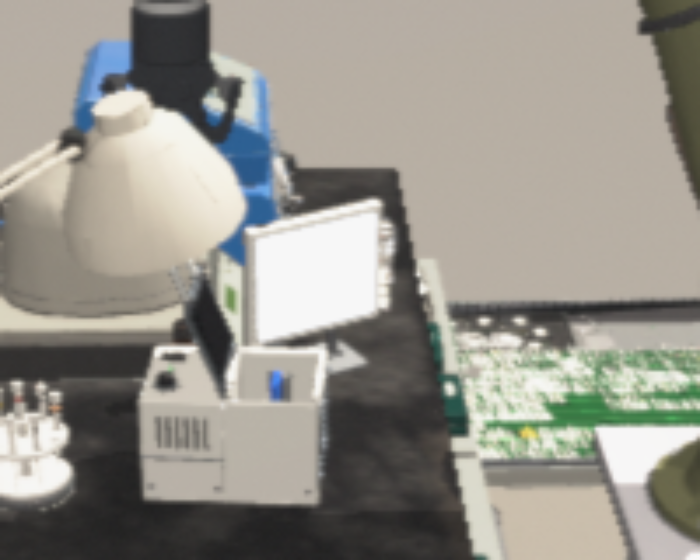

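View pics/t6.png

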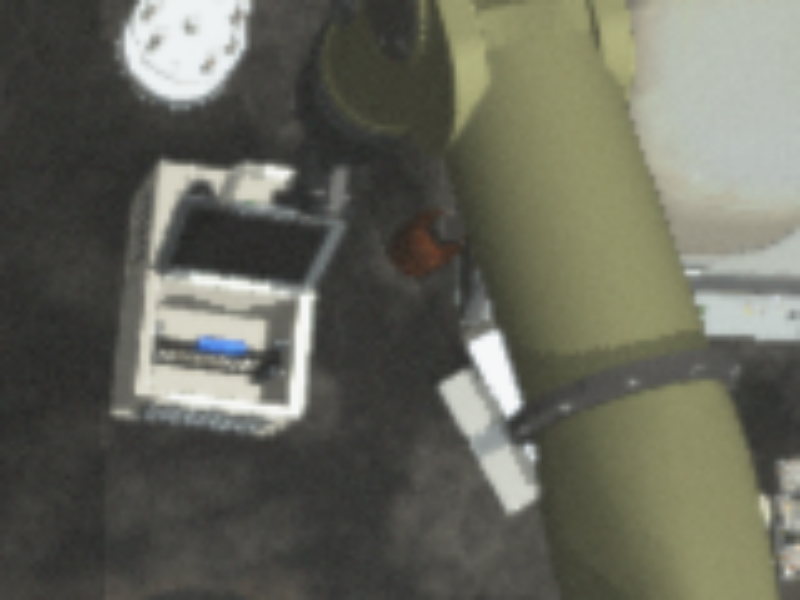

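```bash
python3 -m crank '[-25,0,0,0,0,0,44, -25,0,0,0,0,0,44, -25,0,0,0,0,0,44, -19,0,15,0,0,0,40, 0,0,25,0,0,0,36, 0,0,25,0,0,0,32, 0,0,0,0,0,0,32]'
python3 - <<'E'
from plan import *
from h import proj,W
from cell import camera,search_frame
import cv2
p,r=cur(); print(p,r.as_matrix()[:,0],observe()["wrist_force"]); 
c=camera("wrist"); cv2.imwrite("pics/w7.png",c["image"][:,:,::-1]); print(search_frame(c,"filter_tab"))
C=(c["fx"],c["cx"],c["cy"],np.array(c["extrinsics"])[:3]); np.save("w7.npy",np.r_[c["fx"],c["cx"],c["cy"],np.array(c["extrinsics"]).ravel()])
print(proj(C,W([.506,-.055,-.095],[[-4,18,121],[-4,-18,121],[4,18,121],[4,-18,121],[0,0,121]])))
E
```

```text
time_s: 8.75
ee_pos: [0.5044, -0.054, 0.2573]
tool_rot: [-3.138, 0.15, 0.01]
wrist_force: [-1.2, -0.6, -0.2]
opening: 0.032
[ 0.50439208 -0.05397576  0.25733031] [ 0.99540477 -0.09554158 -0.00641428] [-1.16242004 -0.64833935 -0.17645364]
[{'box': [315.7, 133.6, 326.1, 234.6], 'confidence': 0.65}]
[[315.74093142 172.27774917]
 [315.82222329 210.72629989]
 [324.77601936 172.28934974]
 [324.52568902 210.74349047]
 [320.21507237 191.86863104]]
```

View pics/w7.png

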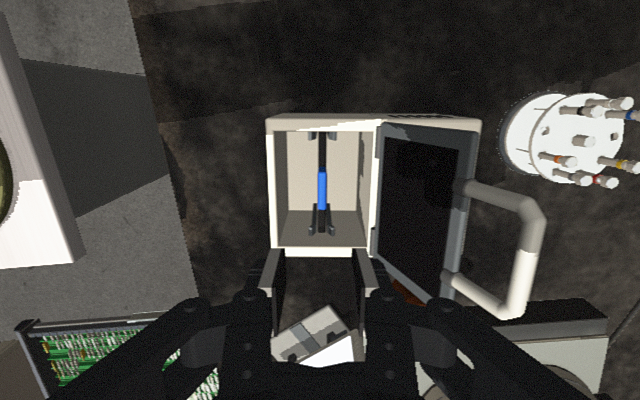

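```bash
python3 - <<'E'
import cv2,numpy as np
a=cv2.imread("pics/w7.png")
cv2.imwrite("pics/w7c.png",cv2.resize(a[105:265,255:395],None,fx=4,fy=4,interpolation=cv2.INTER_CUBIC))
b=a.astype(int); m=(b[:,:,0]>b[:,:,2]+60)&(b[:,:,0]>b[:,:,1]+40); m[:, :280]=0; m[:,360:]=0; m[:120]=0;m[260:]=0
ys,xs=np.nonzero(m)
for y in range(ys.min(),ys.max()+1,4): print(y,xs[ys==y].min(),xs[ys==y].max())
print(ys.min(),ys.max())
E
```

```text
167 320 324
171 319 324
175 318 325
179 318 325
183 318 325
187 318 325
191 318 325
195 318 325
199 318 325
203 318 325
207 318 326
167 209
```

View pics/w7c.png

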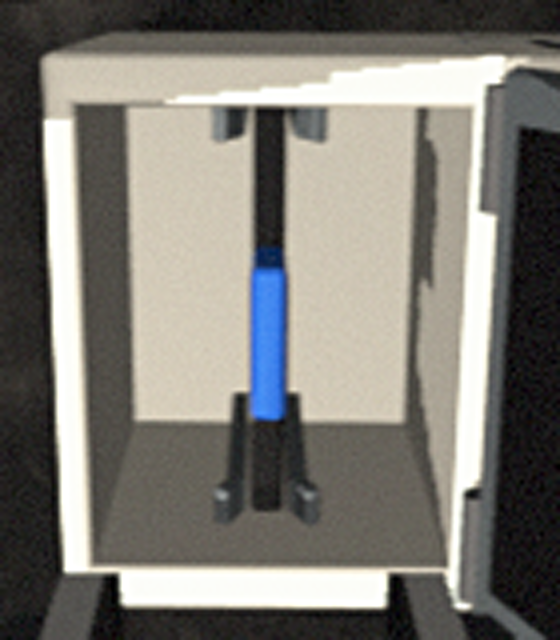

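```bash
python3 - <<'E'
from plan import *
p,r=cur(); print(p,r.as_matrix().round(4))
rows(p,r,[([.507,-.054,.091],down(-.095),1)])
E
```

```text
[ 0.50657206 -0.05336067  0.26033932] [[ 9.955e-01 -9.530e-02 -1.400e-03]
 [-9.530e-02 -9.955e-01  5.000e-04]
 [-1.500e-03 -4.000e-04 -1.000e+00]]
[0.7, 0.7, 169.3, -0.0, 0.1, -0.0]
-- [ 0.507 -0.054  0.091]
```

```bash
python3 -m crank '[0.7,0.7,25,0,0,0,32, 0,0,25,0,0,0,32, 0,0,25,0,0,0,32, 0,0,20,0,0,0,32, 0,0,0,0,0,0,32, 0,0,0,0,0,0,32]'
python3 - <<'E'
from plan import *
from h import proj,W
from cell import camera,search_frame
import cv2
p,r=cur(); print(p,r.as_matrix()[:,0],observe()["wrist_force"]); 
c=camera("wrist"); cv2.imwrite("pics/w8.png",c["image"][:,:,::-1])
C=(c["fx"],c["cx"],c["cy"],np.array(c["extrinsics"])[:3])
print(proj(C,W([.507,-.054,-.095],[[-4,18,121],[-4,-18,121],[4,18,121],[4,-18,121],[0,0,121]])))
E
```

```text
time_s: 9.45
ee_pos: [0.5083, -0.0539, 0.1665]
tool_rot: [-3.138, 0.15, -0.002]
wrist_force: [0.0, 0.3, 0.5]
opening: 0.0321
[ 0.50830312 -0.05391682  0.16650392] [ 9.95450400e-01 -9.52763228e-02  9.61414738e-04] [0.04164189 0.26968893 0.48226237]
[[308.45783739 202.53747795]
 [308.93687017 255.40939345]
 [321.4519445  202.53523128]
 [321.25727408 255.40453043]
 [315.02804139 229.67518158]]
```

View pics/w8.png

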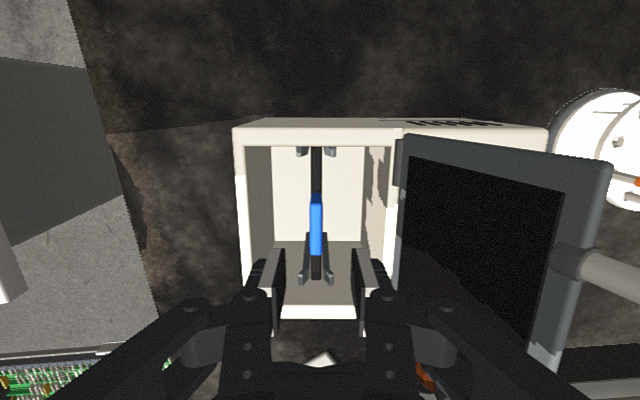

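```bash
python3 -m crank '[-0.5,0,20,0,0,0,32, 0,0,20,0,0,0,32, 0,0,20,0,0,0,32, 0,0,15,0,0,0,32, 0,0,0,0,0,0,32]'
python3 -m crank '[0,0,0,0,0,0,12, 0,0,0,0,0,0,3, 0,0,0,0,0,0,3, 0,0,0,0,0,0,3]' 45
python3 - <<'E'
from plan import *
from cell import camera
import cv2
p,r=cur(); print(p,r.as_matrix().round(4).tolist(),observe()["wrist_force"],observe()["opening"]); 
c=camera("wrist"); cv2.imwrite("pics/w9.png",c["image"][:,:,::-1])
E
```

```text
time_s: 10.0
ee_pos: [0.5067, -0.0543, 0.0902]
tool_rot: [3.138, -0.15, -0.002]
wrist_force: [-0.8, 0.4, -0.5]
opening: 0.032
time_s: 10.4
ee_pos: [0.5081, -0.054, 0.0919]
tool_rot: [3.138, -0.15, 0.004]
wrist_force: [-1.2, 0.8, 7.2]
opening: 0.0077
[ 0.50813629 -0.05403747  0.0918524 ] [[0.9954, -0.0956, 0.0028], [-0.0956, -0.9954, -0.0004], [0.0028, 0.0001, -1.0]] [-1.16457642  0.77590734  7.24137759] 0.007702689949341401
```

View pics/w9.png

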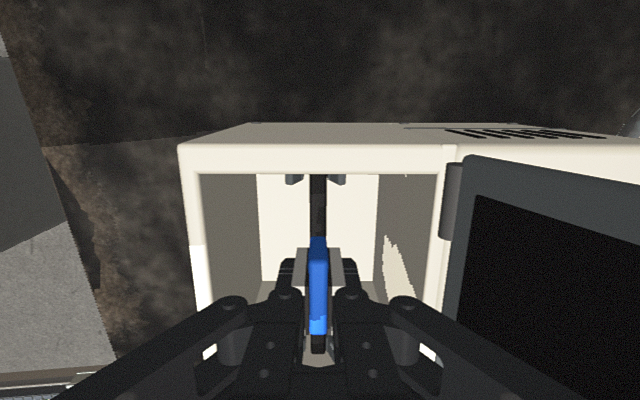

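```bash
python3 -m crank '[0,0,-10,0,0,0,3, 0,0,-15,0,0,0,3, 0,0,-20,0,0,0,3, 0,0,-20,0,0,0,3]'
python3 -m crank '[0,0,-20,0,0,0,3, 0,0,-20,0,0,0,3, 0,0,-20,0,0,0,3, 0,0,-20,0,0,0,3]'
python3 - <<'E'
from plan import *
from cell import camera
import cv2
p,r=cur(); print(p,r.as_matrix().round(4).tolist(),observe()["wrist_force"],observe()["opening"]); 
c=camera("wrist"); cv2.imwrite("pics/w10.png",c["image"][:,:,::-1])
c=camera("scene"); cv2.imwrite("pics/s10.png",cv2.resize(c["image"][60:220,240:440,::-1],None,fx=3.5,fy=3.5))
E
```

```text
time_s: 10.85
ee_pos: [0.507, -0.054, 0.1569]
tool_rot: [-3.138, 0.15, -0.0]
wrist_force: [0.3, 0.1, -0.2]
opening: 0.0071
time_s: 11.25
ee_pos: [0.5069, -0.054, 0.2372]
tool_rot: [-3.138, 0.15, -0.001]
wrist_force: [1.2, -0.7, -0.5]
opening: 0.007
[ 0.50693719 -0.05396036  0.2371914 ] [[0.9955, -0.0952, 0.0008], [-0.0952, -0.9955, 0.0001], [0.0008, -0.0002, -1.0]] [ 1.23869692 -0.74395663 -0.4805502 ] 0.006979857776598197
```

View pics/w10.png

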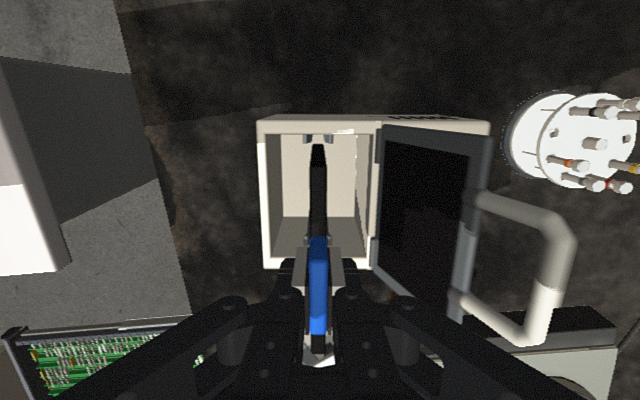

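View pics/s10.png

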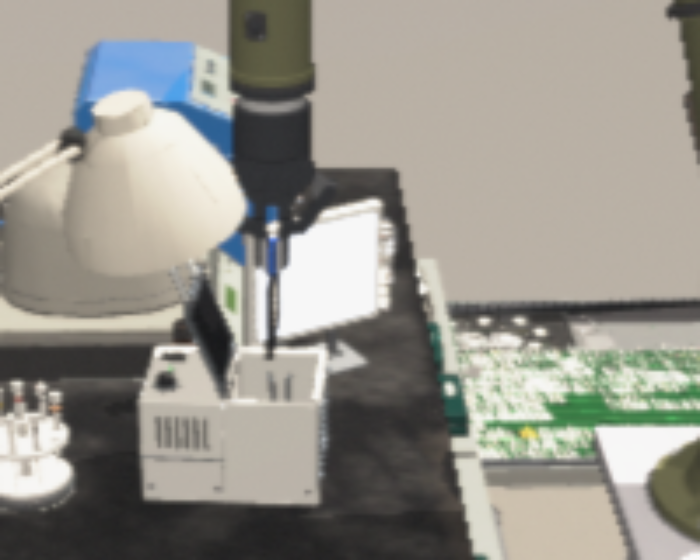

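```bash
python3 - <<'E'
import cv2,numpy as np
for n,(x0,x1,y0,y1) in {"scene0":(300,360,108,168),"top0":(405,460,180,245)}.items():
    a=cv2.imread(f"pics/{n}.png"); g=a.min(2)
    m=(g>238).astype(np.uint8); mm=np.zeros_like(m); mm[y0:y1,x0:x1]=m[y0:y1,x0:x1]
    k,l,s,c=cv2.connectedComponentsWithStats(mm); i=1+np.argmax(s[1:,4]); print(n,s[i],c[i])
    cs,_=cv2.findContours((l==i).astype(np.uint8),cv2.RETR_EXTERNAL,cv2.CHAIN_APPROX_NONE)
    print(cv2.approxPolyDP(cs[0],2.0,True).reshape(-1,2).tolist())
    v=a[y0:y1,x0:x1].copy(); v[(l==i)[y0:y1,x0:x1]]=(0,0,255); cv2.imwrite(f"pics/{n}_m.png",np.hstack([cv2.resize(z,None,fx=6,fy=6,interpolation=cv2.INTER_NEAREST) for z in (a[y0:y1,x0:x1],v)]))
E
```

```text
scene0 [314 121  34  36 948] [329.94303797 138.36603376]
[[346, 121], [314, 128], [314, 156], [346, 148]]
top0 [414 194  31  39 484] [428.6177686  213.54752066]
[[415, 198], [432, 232], [444, 230], [425, 195]]
```

View pics/scene0_m.png

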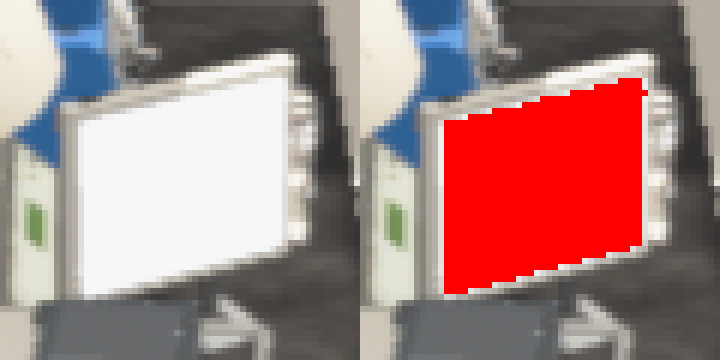

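View pics/top0_m.png

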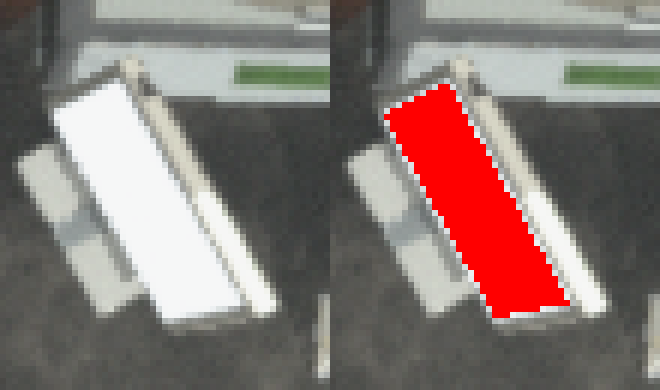

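```bash
python3 - <<'E'
from h import *
S=[(SC,[0,77,185],(312.5,127.5)),(SC,[0,-77,185],(346.8,120.2)),(SC,[0,-77,61],(346.8,148.5)),(SC,[0,77,61],(312.5,157.2))]
T=[(TP,[0,77,185],(425.3,192.8)),(TP,[0,-77,185],(445.5,230.2)),(TP,[0,-77,61],(431.2,232.8)),(TP,[0,77,61],(413.2,198.2))]
for o in (S,T,S+T):
    q,e=fit([(c,l,np.array(x)) for c,l,x in o],[.45,-.3,-1.05]); print(q.round(4),np.degrees(q[2]).round(2),e.round(2).tolist())
E
```

```text
[ 0.4603 -0.3051 -1.1204] -64.19 [[-0.03, 0.26], [0.05, 0.49], [-0.52, 0.13], [0.48, -0.93]]
[ 0.4559 -0.3034 -1.0825] -62.02 [[-0.56, -0.12], [-0.64, 0.07], [0.99, 0.16], [0.44, -0.11]]
[ 0.4577 -0.3037 -1.0915] -62.54 [[0.89, 0.59], [0.44, 0.43], [-0.15, 0.07], [1.37, -0.56], [-0.33, -0.69], [-0.74, -0.35], [0.9, -0.22], [0.65, -0.64]]
```

```bash
python3 - <<'E'
from plan import *
p,r=cur(); print(p)
rows(p,r,[([.405,-.15,.25],down(-1.091),14)])
E
```

```text
[ 0.50844906 -0.05372065  0.23858153]
[-6.7, 7.6, -0.9, -0.0, -0.0, 4.1]
[-6.1, 8.0, -0.8, -0.0, -0.0, 4.1]
[-5.6, 8.4, -0.8, -0.0, -0.0, 4.1]
[-4.9, 8.8, -0.8, -0.0, -0.0, 4.1]
[-4.3, 9.1, -0.8, -0.0, -0.0, 4.1]
[-3.6, 9.4, -0.8, -0.0, -0.0, 4.1]
[-3.0, 9.6, -0.8, -0.0, -0.0, 4.1]
[-2.3, 9.8, -0.8, -0.0, -0.0, 4.1]
[-1.6, 10.0, -0.8, -0.0, -0.0, 4.1]
[-0.9, 10.1, -0.8, -0.0, -0.0, 4.1]
[-0.1, 10.1, -0.8, -0.0, -0.0, 4.1]
[0.6, 10.1, -0.8, -0.0, -0.0, 4.1]
[1.3, 10.0, -0.8, -0.0, -0.0, 4.1]
[2.0, 9.9, -0.8, -0.0, -0.0, 4.1]
-- [ 0.405 -0.15   0.25 ]
```

```bash
python3 -m crank '[-6.7,7.6,-1,0,0,4.1,3, -6.1,8,-1,0,0,4.1,3, -5.6,8.4,-1,0,0,4.1,3, -5,8.8,-1,0,0,4.1,3, -4.3,9.1,-1,0,0,4.1,3, -3.6,9.4,-1,0,0,4.1,3, -3,9.6,-1,0,0,4.1,3]'
python3 -m crank '[-2.3,9.8,-1,0,0,4.1,3, -1.6,10,-1,0,0,4.1,3, -1,10,-1,0,0,4.1,3, 0,10,-1,0,0,4.1,3, 0.6,10,0,0,0,4.1,3, 1.3,10,0,0,0,4.1,3, 2,10,0,0,0,4.1,3, 0,0,0,0,0,0,3]'
python3 - <<'E'
from plan import *
from h import proj,W
from cell import camera
import cv2
c=camera("wrist"); cv2.imwrite("pics/w11.png",c["image"][:,:,::-1])
p,r=cur(); print(p,r.as_matrix().round(4).tolist(),observe()["wrist_force"],observe()["opening"]); 
C=(c["fx"],c["cx"],c["cy"],np.array(c["extrinsics"])[:3]); np.save("w11.npy",np.r_[c["fx"],c["cx"],c["cy"],np.array(c["extrinsics"]).ravel()])
print(proj(C,W([.4577,-.3037,-1.0915],[[0,77,185],[0,-77,185],[0,-77,61],[0,77,61]])).round(1))
E
```

```text
time_s: 12.05
ee_pos: [0.4545, -0.1023, 0.2421]
tool_rot: [-3.002, 0.927, 0.001]
wrist_force: [-0.8, -0.1, -0.6]
opening: 0.0072
time_s: 12.85
ee_pos: [0.4022, -0.1507, 0.2461]
tool_rot: [2.677, -1.642, -0.001]
wrist_force: [0.3, -0.4, -0.3]
opening: 0.0075
[ 0.40294941 -0.15008822  0.24621303] [[0.4564, -0.8898, -0.0004], [-0.8898, -0.4564, -0.0001], [-0.0001, 0.0004, -1.0]] [ 0.69023273  0.4361712  -0.32574236] 0.007257653326074535
[[575.5 135.4]
 [528.7 338.8]
 [460.6 261.8]
 [480.1 122.5]]
```

View pics/w11.png

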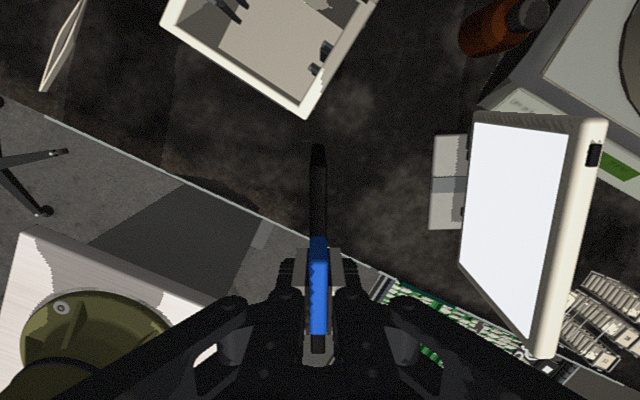

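```bash
python3 - <<'E'
import cv2
a=cv2.imread("pics/w11.png")
cv2.imwrite("pics/w11c.png",cv2.resize(a[105:365,415:620],None,fx=2.3,fy=2.3,interpolation=cv2.INTER_CUBIC))
cv2.imwrite("pics/w11d.png",cv2.resize(a[105:175,425:620],None,fx=4,fy=4,interpolation=cv2.INTER_NEAREST))
cv2.imwrite("pics/w11e.png",cv2.resize(a[220:360,425:560],None,fx=4,fy=4,interpolation=cv2.INTER_NEAREST))
E
```

```text
(no output)
```

View pics/w11d.png

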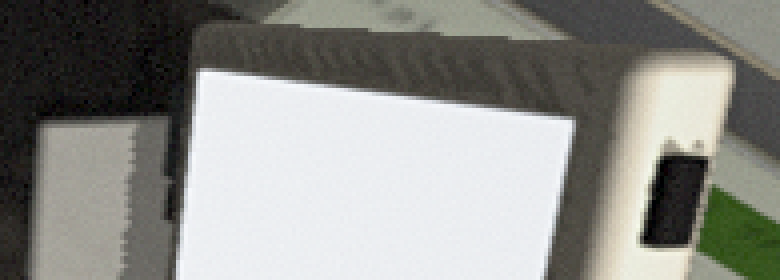

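View pics/w11e.png

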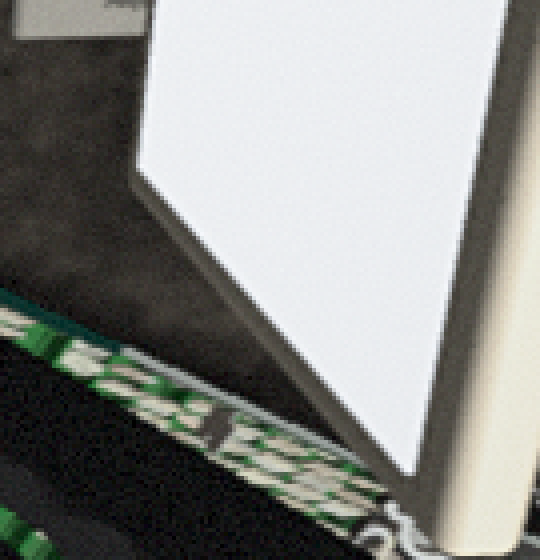

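```bash
python3 - <<'E'
from h import *
a=np.load("w11.npy"); C=(a[0],a[1],a[2],a[3:].reshape(4,4)[:3])
o=[(C,[0,77,185],(568.6,134.6)),(C,[0,-77,185],(528.6,339.1)),(C,[0,-77,61],(458.9,262.4)),(C,[0,77,61],(474.4,121.9)),(C,[-20,60,8],(434.4,134.9)),(C,[-20,-60,8],(428.4,229.4))]
q,e=fit([(c,l,np.array(x)) for c,l,x in o],[.45,-.3,-1.05]); print(q.round(4),np.degrees(q[2]).round(2),e.round(2).tolist())
print("mesh",W(q,[-60,0,123]))
# free camera z shift: allow vertical offset
f=lambda p:np.concatenate([((proj(c,W(p[:3],l)+[0,0,p[3]])-x)).ravel() for c,l,x in o])
r=least_squares(f,[*q,0]); print(r.x.round(4),r.fun.round(2))
E
```

```text
[ 0.4568 -0.301  -1.0638] -60.95 [[-0.83, 0.24], [-0.61, -0.81], [1.18, -0.97], [0.84, 0.25], [0.78, -0.03], [-0.19, 0.84]]
mesh [[ 0.42765789 -0.24857875  0.123     ]]
[ 0.4567 -0.2998 -1.0629  0.0018] [-0.45 -0.23 -0.42  0.33  0.96 -0.59  0.54 -0.12  0.35 -0.27 -0.54  1.05]
```

```bash
python3 - <<'E'
from plan import *
p,r=cur(); print(p)
rows(p,r,[([.415,-.225,.2],down(-1.0665),5),([.4278,-.2493,.1575],down(-1.0665),5)])
E
```

```text
[ 0.40294941 -0.15008822  0.24621303]
[14.4, 4.7, 9.2, 0.0, 0.0, -0.3]
[14.4, 4.8, 9.2, 0.0, 0.0, -0.3]
[14.4, 4.9, 9.2, 0.0, 0.0, -0.3]
[14.3, 5.0, 9.2, 0.0, 0.0, -0.3]
[14.3, 5.0, 9.2, 0.0, 0.0, -0.3]
-- [ 0.415 -0.225  0.2  ]
[5.5, 0.1, 8.5, -0.0, -0.0, -0.0]
[5.5, 0.1, 8.5, -0.0, -0.0, -0.0]
[5.5, 0.1, 8.5, -0.0, -0.0, -0.0]
[5.5, 0.1, 8.5, -0.0, -0.0, -0.0]
[5.5, 0.1, 8.5, -0.0, -0.0, -0.0]
-- [ 0.4278 -0.2493  0.1575]
```

```bash
python3 -m crank '[14,5,9,0,0,-0.3,3, 14,5,9,0,0,-0.3,3, 14,5,9,0,0,-0.3,3, 14,5,9,0,0,-0.3,3, 14,5,9,0,0,-0.2,3, 0,0,0,0,0,0,3, 0,0,0,0,0,0,3]'
python3 - <<'E'
from plan import *
p,r=cur(); print(p)
rows(p,r,[([.4278,-.2493,.1575],down(-1.0665),4)])
E
```

```text
time_s: 13.6
ee_pos: [0.4137, -0.2237, 0.2009]
tool_rot: [-2.699, 1.606, 0.002]
wrist_force: [-0.1, -0.1, -0.3]
opening: 0.0075
[ 0.41369915 -0.2236693   0.20090246]
[7.3, -0.0, 10.8, 0.0, 0.0, -0.1]
[7.3, -0.0, 10.8, 0.0, 0.0, -0.1]
[7.3, -0.0, 10.8, 0.0, 0.0, -0.1]
[7.3, -0.0, 10.8, 0.0, 0.0, -0.1]
-- [ 0.4278 -0.2493  0.1575]
```

```bash
python3 -m crank '[7,0,11,0,0,0,3, 7,0,11,0,0,0,3, 7,0,11,0,0,0,3, 7,0,10,0,0,0,3, 0,0,0,0,0,0,3, 0,0,0,0,0,0,3, 0,0,0,0,0,0,3]'
python3 - <<'E'
from plan import *
from h import proj,W
from cell import camera
import cv2
d={}
for n in ("wrist","scene","top"):
    c=camera(n); cv2.imwrite(f"pics/{n}12.png",c["image"][:,:,::-1])
    if n=="wrist": np.save("w12.npy",np.r_[c["fx"],c["cx"],c["cy"],np.array(c["extrinsics"]).ravel()])
p,r=cur(); print(p,r.as_matrix().round(4).tolist(),observe()["wrist_force"],observe()["opening"])
a=cv2.imread("pics/scene12.png")
cv2.imwrite("pics/scene12c.png",cv2.resize(a[80:220,260:380],None,fx=4.2,fy=4.2,interpolation=cv2.INTER_CUBIC))
a=cv2.imread("pics/top12.png")
cv2.imwrite("pics/top12c.png",cv2.resize(a[130:250,320:480],None,fx=5,fy=5,interpolation=cv2.INTER_CUBIC))
E
```

```text
time_s: 14.3
ee_pos: [0.4273, -0.2479, 0.1586]
tool_rot: [-2.7, 1.605, -0.0]
wrist_force: [0.2, -0.3, -0.9]
opening: 0.0071
[ 0.42736457 -0.24804238  0.15884978] [[0.4777, -0.8785, 0.0007], [-0.8785, -0.4777, -0.0005], [0.0007, -0.0004, -1.0]] [ 0.72348349  0.09985653 -0.82699086] 0.006897875501941614
```

View pics/wrist12.png

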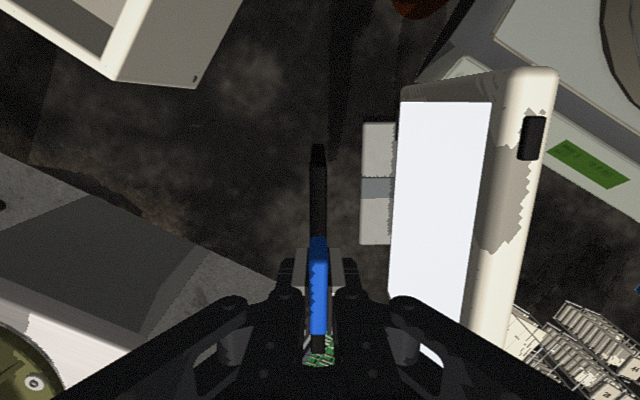

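View pics/scene12c.png

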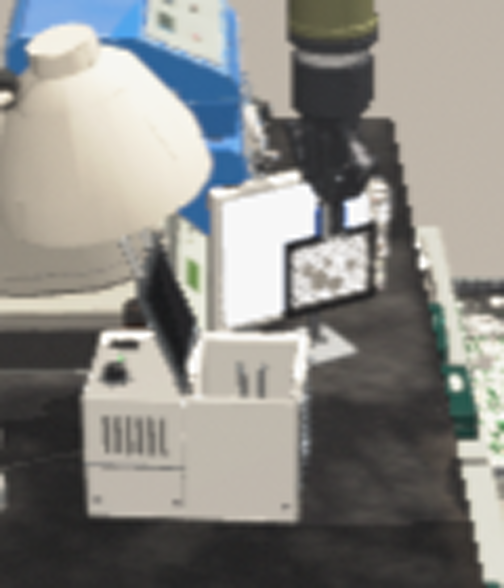

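View pics/top12c.png

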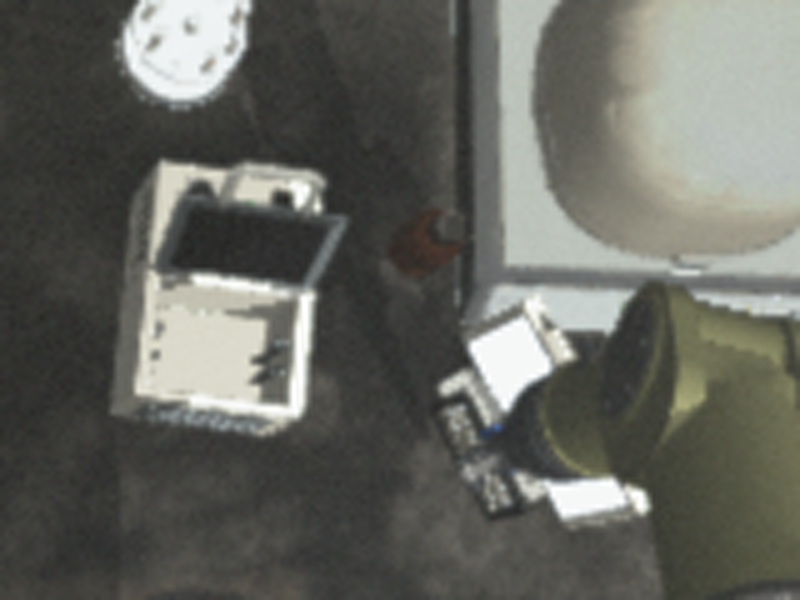

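```bash
python3 - <<'E'
import cv2
a=cv2.imread("pics/wrist12.png"); cv2.imwrite("pics/w12c.png",cv2.resize(a[60:330,350:520],None,fx=2.2,fy=2.2,interpolation=cv2.INTER_NEAREST))
a=cv2.imread("pics/scene12.png"); cv2.imwrite("pics/s12d.png",cv2.resize(a[115:165,305:360],None,fx=10,fy=10,interpolation=cv2.INTER_NEAREST))
a=cv2.imread("pics/top12.png"); cv2.imwrite("pics/t12d.png",cv2.resize(a[185:240,400:455],None,fx=10,fy=10,interpolation=cv2.INTER_NEAREST))
E
```

```text
(no output)
```

View pics/w12c.png

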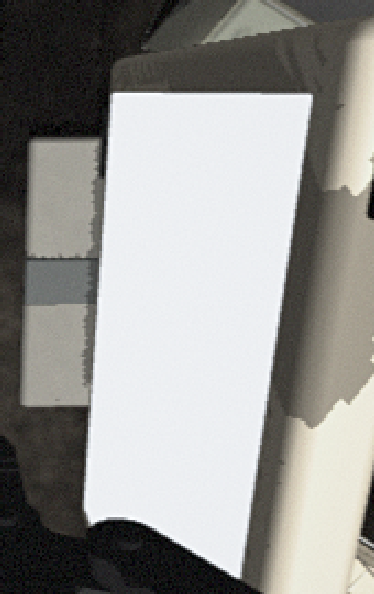

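View pics/s12d.png

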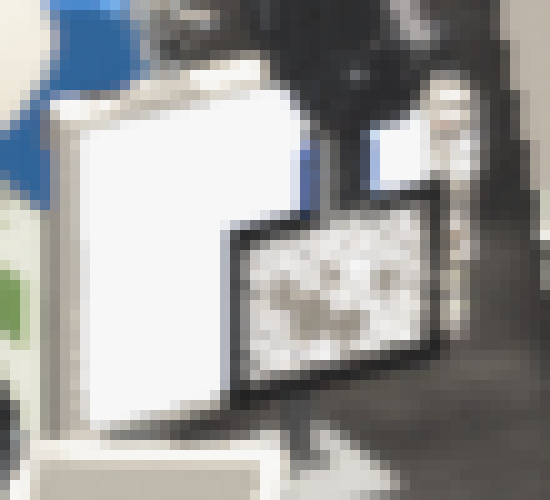

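View pics/t12d.png

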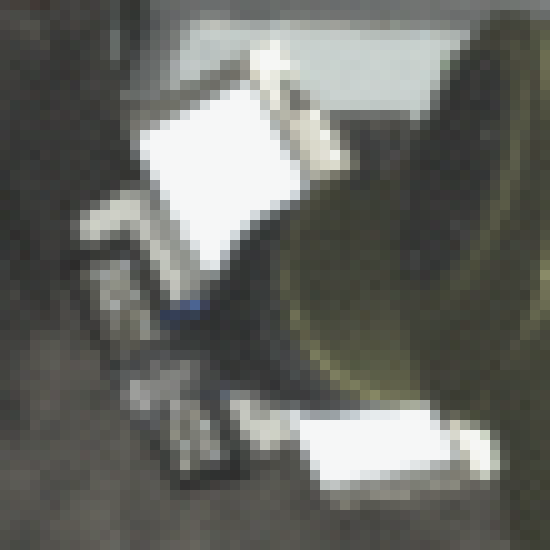

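```bash
python3 - <<'E'
from h import *
from plan import cur
a=np.load("w12.npy"); C=(a[0],a[1],a[2],a[3:].reshape(4,4)[:3])
o=[(C,[0,77,185],(491.3,102.2)),(C,[0,77,61],(400.4,101.3)),(C,[-20,60,8],(363.1,122.2)),(C,[-20,-60,8],(359.5,243.6))]
def f(p):
    r=[(proj(c,W(p,l))-x).ravel() for c,l,x in o]
    for z,pt in ((61,(388.6,277.7)),(185,(462.5,310.0))):
        ab=proj(C,W(p,[[0,77,z],[0,-77,z]])); d=ab[1]-ab[0]; d/=np.hypot(*d); v=np.array(pt)-ab[0]; r.append([d[0]*v[1]-d[1]*v[0]])
    return np.concatenate(r)
r=least_squares(f,[.4568,-.3015,-1.066]); q=r.x; print("panel wrist",q.round(4),np.degrees(q[2]),r.fun.round(2))
P=[(SC,[-4,51,78],(327.5,137.3)),(SC,[-4,-51,78],(348.5,133.0)),(SC,[-4,-51,0],(348.5,149.7)),(SC,[-4,51,0],(327.5,155.0))]
g=lambda p:np.concatenate([(proj(c,W(p[:3],l)+[0,0,p[3]])-x).ravel() for c,l,x in P])
r=least_squares(g,[.427,-.248,-1.066,.084]); print("plate scene",r.x.round(4),np.degrees(r.x[2]),r.fun.round(2))
p,rr=cur(); print("tcp",p,np.degrees(np.arctan2(rr.as_matrix()[1,0],rr.as_matrix()[0,0])))
for nm,qq in (("wrist",q),("prev",[.4568,-.3015,-1.0665]),("sceneonly",[.4603,-.3051,-1.1204])):
  for m,X in (("tcp",p[:2]),("platescene",r.x[:2])):
    d=X-np.array(qq[:2]); c,s=np.cos(qq[2]),np.sin(qq[2]); print(nm,m,(c*d[0]+s*d[1])*1e3,(-s*d[0]+c*d[1])*1e3)
E
```

```text
panel wrist [ 0.4567 -0.3012 -1.062 ] -60.84656411699111 [-0.25 -0.35  1.56  0.16  0.13 -0.5  -0.14  1.59  1.85 -1.57]
plate scene [ 0.4257 -0.3701 -1.0977  0.0316] -62.89403687139544 [-0.08  0.4   0.26 -0.18 -0.13 -0.02 -0.06 -0.21]
tcp [ 0.42736457 -0.24804238  0.15884978] -61.46215449938547
wrist tcp -60.671364111950616 0.2737363436328931
wrist platescene 45.11396497220517 -60.63007965585157
prev tcp -61.02588232902677 0.05911572575029514
prev platescene 45.03408053022259 -60.36517517647576
sceneonly tcp -65.70505909625638 -4.812473446464942
sceneonly platescene 43.456170353022884 -59.435148571947416
```

```bash
python3 - <<'E'
from h import *
P=[(SC,[-4,51,78],(327.5,137.3)),(SC,[-4,-51,78],(348.5,133.0)),(SC,[-4,-51,0],(348.5,149.7)),(SC,[-4,51,0],(327.5,155.0))]
for z in (.08,.0849,.09):
    g=lambda p:np.concatenate([(proj(c,W(p,l)+[0,0,z])-x).ravel() for c,l,x in P])
    r=least_squares(g,[.427,-.248,-1.066]); print(z,r.x.round(4),np.degrees(r.x[2]).round(1),r.fun.round(2))
for c,l,x in P: print(proj(c,W([.4274,-.248,-1.07],l)+[0,0,.0849]).round(1),x)
E
```

```text
0.08 [ 0.431  -0.2658 -1.0441] -59.8 [-0.33  0.26  0.53 -1.08  0.11  0.03 -0.3   0.65]
0.0849 [ 0.4315 -0.2553 -1.0384] -59.5 [-0.35  0.24  0.55 -1.18  0.14  0.04 -0.33  0.75]
0.09 [ 0.4321 -0.2443 -1.0325] -59.2 [-0.38  0.23  0.58 -1.28  0.16  0.04 -0.35  0.85]
[[328.  138.2]] (327.5, 137.3)
[[350.4 132.7]] (348.5, 133.0)
[[350.  150.7]] (348.5, 149.7)
[[328.  156.4]] (327.5, 155.0)
```

```bash
python3 -m crank '[0,0,1.5,0,0,-0.3,3, 0,0,0,0,0,0,3, 0,0,0,0,0,0,3, 0,0,0,0,0,0,3, 0,0,0,0,0,0,3, 0,0,0,0,0,0,3]'
python3 - <<'E'
from plan import *
from cell import camera
import cv2
s=observe(); p,r=cur(); print(p,np.degrees(np.arctan2(r.as_matrix()[1,0],r.as_matrix()[0,0])),s["wrist_force"],s["opening"],abs(s["joint_vel"]).max())
c=camera("scene"); a=c["image"][:,:,::-1]; cv2.imwrite("pics/scene13.png",a)
b=cv2.imread("pics/scene0.png"); d=cv2.absdiff(a,b).max(2)[200:400,130:400]; print("changed px bench",(d>60).sum())
c=camera("wrist"); cv2.imwrite("pics/wrist13.png",c["image"][:,:,::-1])
E
```

```text
time_s: 15.05
ee_pos: [0.4272, -0.2482, 0.1569]
tool_rot: [-2.704, 1.599, 0.0]
wrist_force: [-0.6, 0.0, -1.3]
opening: 0.0071
[ 0.4271745  -0.2481613   0.15688373] -61.18044530860999 [-0.59801589  0.03154437 -1.2716183 ] 0.007074523684250853 0.001298393078888504
changed px bench 0
```

View pics/scene13.png

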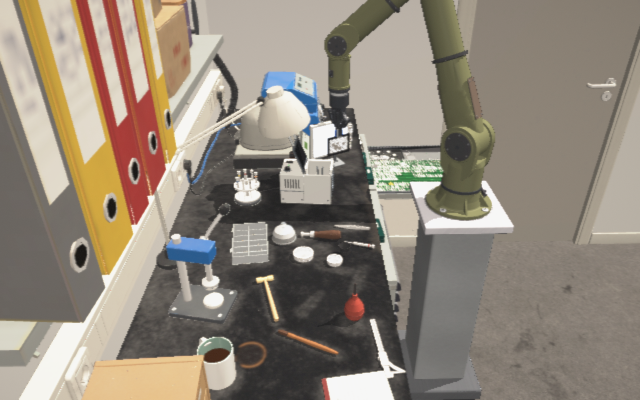

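View pics/wrist13.png

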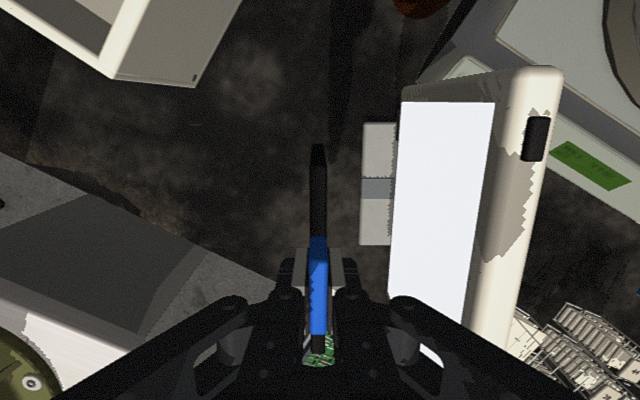

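The flap stands open (around pixel 300,155). The filter is held upright in front of the lit face (around 340,143 in the scene view; the tab is between the pads at 318,285 in the wrist view). The bench in front is unchanged, so I'm handing the job in.

```bash
python3 - <<'E'
from cell import close_job
print(close_job())
E
```

```text
the job is handed in; nothing more can be done
None
```

I lifted the flap by its handle and swung it back onto its stop, where it stayed open after I let go. I then drew the filter straight up by its blue tab and carried it to the panel. I handed the job in at about 15 s with the filter still held upright in front of the light.

**Last checks:**
- **Distance and centring:** by the wrist camera the filter is about 61 mm in front of the lit face, within 1 mm of centre sideways, and parallel to within about 0.5°.
- **Height:** the mesh centre works out at about 122 mm up, against 123 mm for the face. This comes from the height at which I gripped the tab; I did not measure it separately.
- **Steadiness:** the arm was standing still with the grip firm, and the wrist force was under 2 N, so nothing was touching the panel.
- **Things on the bench:** the scene picture of the bench area where they lie showed no change from the start.

**Disagreement:** the scene camera gave a filter-to-panel distance of about 57 mm, and its filter position alone was 3 to 8 mm off the arm's reading. It is far away, with about 3 mm to a pixel, so I went by the wrist camera.

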